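# Lock a bisque tile into the carving jig

### The job

Gently slide the fired clay tile along the jig's channel until it is fully home against the metal stop, then press the raised end of the rocker catch down past its centre so that it snaps over and its nose drops behind the tile. The tile is brittle: ease it up to the stop by feel, never force the tile or the catch, and leave the pail, the mug and the wooden rib where they are.

Things in the scene. Friction and masses are not known exactly. Their poses are not given: they have to be found in the camera images.
- jig: Plywood board 250 x 290 x 18 mm, fixed; origin at the centre of its underside, z up. Its x axis runs along an 83 mm wide channel centred on y = 0, between two wooden fences 12 mm thick, 16 mm high, on the board from x = -115 to +115 mm; the -x end is open, nearer the robot. An aluminium head carries a stop bar across the channel near its +x end and, at the +y side, the stand of the rocker catch.
- stop_mid (a point): Point fixed to the jig: middle setting of the stop bar's face, mid-width, 8 mm above the board (bar 22 mm high). The head with stop and catch is clamped up to 20 mm either way of its middle setting along the jig's x (offset h, never measured, differs each time), rigid to a hand: feel for the stop. Tile home: its centre 40 mm short of the real face. 1.5 cm/s, stopped at a rise of 6 N, is safe.
- rocker (a joint): Angle of the rocker catch, rad: steel seesaw bar, 26 mm wide (x), 122 mm long (y), 10 mm thick. 0 = open (end over the channel up, as at the start), 0.44 = snapped over (that end down on a hard stop). An over-centre spring resists with 7 to 8 N at the place to press at first, falling to nothing at the centre, 0.22, and then throws the bar over by itself. It withstands 25 N from the hand.
- hinge_mid (a point): Point fixed to the jig: middle setting of the rocker's hinge axis (parallel to the jig's x); the real one is shifted by h along x. Under the bar's channel end, 37 to 62 mm from the axis towards -y, hangs a nose 14 mm deep. Snapped over, it stands 2.5 mm behind a home tile's near edge; with the tile 3 mm or more short it lands on it: not over 6 N. Open, it clears the tile by 11 mm.
- press_mid (a point): Point fixed to the jig: middle setting of the place to press, mid-width on top of the rocker's raised end (y = +25 mm in the jig's frame); the real one is shifted by h along the jig's x. The bar's top here is at z = 68 mm over the table when open, 57 mm at centre, 46 mm snapped over. Press straight down.
- push_line (a point): Point fixed to the jig, on the board at the open end of the channel, at y = -20 mm in the jig's frame. Pushing the tile's near edge along the line through it, parallel to the jig's x, keeps the hand clear of the nose, which takes up y = +13 to +38 mm. The raised bar reaches 72 mm over the table at its highest.
- tile_mid (a point): Centre of the loose square tile of fired buff clay, 80 x 80 x 14 mm, 0.12 to 0.24 kg. It lies flat on the jig's board (underside 18 mm over the table) in the channel, sides parallel to the fences, 33 to 95 mm short of home. Brittle: it withstands 20 N from the hand.
- pail_mid (a point): Middle of a small metal pail, 100 mm across and 100 mm high, standing on the table. Bystander.
- mug_mid (a point): Middle of a grey clay mug, 80 mm across and 100 mm high, standing on the table. Bystander.
- rib_mid (a point): Middle of a flat wooden rib (shaping tool) 110 x 35 x 7 mm lying on the jig's board on the -y side of the channel. Bystander.
There are look-alikes about, which are no part of the job. What is meant by the part that bears tile_mid is not pink or purple, and is the larger of those in its own colour.

How it is judged:
By the outcome, as a careful person would: the job done as asked, in the order asked, and still so for the second after the job is handed in, with the robot touching nothing.
It also fails if it takes over 53 s, if anything falls off the work surface, if the arm or the gripper's body presses on something with over 40 N, if the wrist force passes 120 N, or if a joint passes its speed limit or range.

### The arm

A 6-joint arm with a two-finger parallel gripper is mounted at the origin on the work surface. World frame = base frame: x ahead of the robot, y to its left, z up, the work surface at z = 0. Lengths are in m, angles in rad, forces in N, time in s.
With the tool pointing down it reaches from about 0.325 to 0.9 m from the base axis. Payload 6.1 kg.
Tool frame: the origin (TCP) lies at the very end of the fingers, on their centre line; the grasp point (between the pads) lies 19 mm behind it; z points along the fingers, y is the line along which they close (so a half turn about z gives the same grasp; the last joint's range is limited). The gripper opens to 85 mm and grips with 20 to 120 N. Pads are 22 mm wide; open, the fingers measure 114 mm over their backs; the gripper's body (76 mm by 85 mm) begins 54 mm behind the grasp point. The pads swing forward as they close: fully open they stand 13 mm farther back than shut.
Start: joints at [1.095, 0.22, 1.526, -0, 1.395, -0.126], TCP at [0.214, 0.587, 0.208] pointing down, gripper open.
Joint ranges: [-2.98, 2.98], [-0.91, 2.08], [0.09, 2.57], [-1.24, 4.39], [0.2, 2.65], [-2.68, 2.68]. Speed limits (rad/s): [2.57, 2.57, 3.01, 3.14, 3.14, 3.14].

### API

Orientations are given as a unit quaternion [x, y, z, w].
In Python, from station import * gives the robot as it stands.
- The arm moves only by the shell command python3 -m jog 'ROWS' [OPENING]. ROWS is JSON, a list that holds one entry, the list of rows, each a list of 4 numbers: the shift along the tool's x, y, z in mm, then the turn about the tool's z in rad. In form: [[[x, y, z, turn], ...]]. A call has 1 to 5 rows; each row is the pose to reach, as a shift and turn from the pose commanded when the call began, along the tool's axes at that moment; what a row does not reach only later rows make up. A row lasts 1/12 s, in which the tool goes at most 41.7 mm and 7.16 degrees, less where a joint would pass 70% of its speed; a pose out of reach is approached as far as the arm can. A call with a gripper value outside its range is refused whole. OPENING is the gripper's target within -1 to 1 (shut at 1, half-way at 0, fully open at -1), set as the call begins (- or left out, the last holds). The fingers move at their own pace and stop on an object; the grip force is fixed at half the most. Time passes only in rows, so rows that repeat a pose let the fingers close. It gives the time, the measured TCP pose, the force, the opening and the grip force at its end, in the units of the state.
- read_state(): the state, without advancing time (a new reading comes with each control period).
- grab_frame(name): name is "side" or "top" or "wrist"; returns (picture, depth): 400x640x3 uint8, red, green, blue; 400x640 float32, m along the optical axis (not along the pixel's ray), 0 where there is no reading.
- calibration(name): a dict with "camera_matrix" (3x3 intrinsics, pixels), "k1" (the pictures are not rectified: a ray, as slopes to the right and down, at radius r is drawn at 1 + k1 r^2 times it, then the intrinsics apply), "R" (3x3) and "t" (3): a world point X has camera coordinates R X + t. Camera axes: x right, y down, z forward; pixel columns grow to the right and rows downward; lengths in m; the calibration is good to about 2 mm. A picture is of the moment at which its call begins: read the wrist's pose just before it. calibration takes no time and is no camera call; for the wrist camera it gives the pose at the moment of the call.
- sign_off(): hands the job in; it is judged then, once.
Trained networks look in the newest picture that a camera, given by its name, has taken for a name from the list of things; names that differ only in an ending like _2 or _b are one class to them, and where a whole thing is asked for, a point or a joint stands for the part that bears it (a point fixed in the world has none). Each returns a list of dicts, best first, with "confidence" (0 to 1); they miss things now and then, are a little off and sometimes report something else, mostly with a low value. They report only what shows in the picture. A call takes as long as a camera call. They do not tell look-alikes from the thing itself.
- recognise(thing, camera): "at" ([x, y, z] in m, in world coordinates, good to about 4 mm: the middle of the surface that is visible of it).
- silhouettes(thing, camera): "region" (400x640 bool, what is visible of it).
- place_of(thing, camera): "at" ([x, y, z] in m, in world coordinates, good to about 4 mm: a listed point, or the origin of a listed thing).
The state is a dict: "t": time; "qpos": joint angles; "dq": joint speeds; "joint_torque": joint torques, N m; "ee_pos": TCP position; "tcp_rot": TCP orientation; "contact_force": force on the tool from outside, world axes, zero at the start; "ft_torque": the same for the moment, N m; "opening": finger opening in m; "grip_force": force on a finger pad.
Only numpy, scipy, OpenCV 4.12 (cv2) and the standard library are available. Lean on these libraries where they do the work, as an engineer would, in place of code of your own. Each camera call takes 0.05 s, during which the arm holds its last target. There are 200 camera calls.

## Working session

There is one attempt and no reset: what is moved stays moved. The work goes in short steps, Python scripts to look and compute and a shell command to move; the robot and the scene stay as the last step left them, time stands still between calls to the robot, and variables do not carry over. Pictures are saved under pics/ and viewed, at most 12 in all, crops included, and the job is handed in when it is done.

```bash
mkdir -p pics; ls; cat > h.py <<'E'
from station import *
import numpy as np, cv2
def pix(n,X):
    c=calibration(n);p=np.array(c["R"])@np.array(X)+np.array(c["t"]);s=p[:2]/p[2];s=s*(1+c["k1"]*(s@s));K=np.array(c["camera_matrix"]);return (K@[*s,1])[:2].round(1)
def unproj(n,uv,d):
    c=calibration(n);K=np.array(c["camera_matrix"]);u=(np.atleast_2d(uv)-K[:2,2])/[K[0,0],K[1,1]]
    s=u.copy()
    for _ in range(10): s=u/(1+c["k1"]*(s**2).sum(1,keepdims=True))
    P=np.c_[s,np.ones(len(s))]*np.reshape(d,(-1,1));return (P-np.array(c["t"]))@np.array(c["R"])
E
python3 - <<'E'
from h import *
s=read_state();print(s['t'],s['ee_pos'],s['tcp_rot'],s['opening'],s['contact_force'])
ims=[]
for n in ("top","side"):
    a,d=grab_frame(n);cv2.imwrite(f'pics/{n}.png',a[:,:,::-1]);np.save(f'{n}_d.npy',d)
    for th in ("tile_mid","jig","stop_mid","hinge_mid","press_mid","push_line","pail_mid","mug_mid","rib_mid"):
        for r in place_of(th,n)[:4]: print(n,th,np.round(r['at'],4),round(r['confidence'],2),pix(n,r['at']))
E
```

```text
pics
0.0 [0.21390618 0.58654945 0.20699308] [ 1.74015862e-01  9.84742359e-01 -9.37273494e-04 -2.95024655e-04] 0.08551743392018481 [-0.45904777 -0.81080053 -0.61859857]
top tile_mid [ 0.3625 -0.1846  0.0008] 0.95 [385.3 275.4]
top tile_mid [ 0.6009 -0.1059  0.0248] 0.86 [357.8 188.7]
top tile_mid [0.3522 0.0101 0.0043] 0.83 [314.7 277.8]
top tile_mid [0.4622 0.164  0.0079] 0.63 [260.6 236.8]
top jig [ 0.6116 -0.1119  0.0022] 0.61 [359.3 186.9]
top stop_mid [ 0.6978 -0.143   0.0253] 0.79 [370.8 155.8]
top hinge_mid [ 0.6305 -0.0408  0.054 ] 0.63 [335.  175.4]
top press_mid [ 0.6119 -0.0872  0.0666] 0.79 [352.1 181.1]
top press_mid [ 0.581  -0.1935  0.0147] 0.18 [388.6 197. ]
top push_line [ 0.5024 -0.0962  0.0202] 0.91 [354.1 223.7]
top pail_mid [ 0.497  -0.4546  0.049 ] 0.75 [485.8 226.1]
top mug_mid [0.5084 0.4266 0.0491] 0.86 [165.5 216.3]
side tile_mid [0.3565 0.0119 0.0082] 0.81 [265.4 230.4]
side tile_mid [0.4672 0.1628 0.0049] 0.78 [275.4 198.9]
side tile_mid [ 0.3636 -0.1846  0.0008] 0.62 [295.9 267.4]
side tile_mid [ 0.5939 -0.1125  0.0258] 0.6 [348.1 225.8]
side jig [ 0.6104 -0.1123 -0.002 ] 0.71 [351.8 231. ]
side hinge_mid [ 0.632  -0.0426  0.0527] 0.97 [346.8 204.8]
side press_mid [ 0.6131 -0.0855  0.0681] 0.78 [349.4 209.2]
side push_line [ 0.5024 -0.0941  0.0186] 0.84 [320.9 232.7]
side push_line [ 0.6916 -0.1389  0.0291] 0.44 [377.6 220.7]
side pail_mid [ 0.6324 -0.0402  0.0506] 0.75 [346.5 204.9]
side pail_mid [ 0.5022 -0.453   0.0471] 0.57 [388.7 297.1]
side mug_mid [0.5102 0.4267 0.0512] 0.72 [255.1 152.3]
side rib_mid [ 0.6125 -0.1111 -0.0014] 0.56 [352.2 230.5]
side rib_mid [ 0.5802 -0.1902  0.0253] 0.5 [357.9 240.5]
```

View pics/top.png

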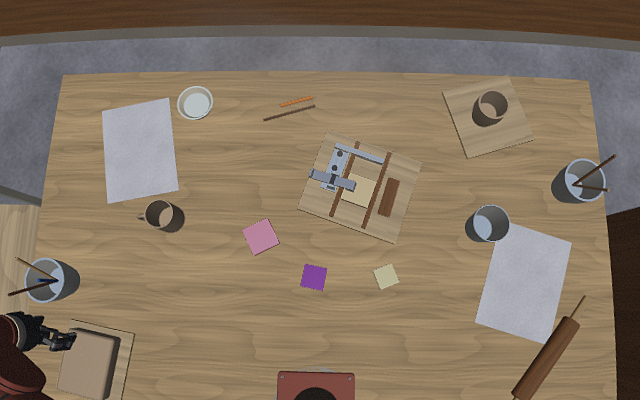

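View pics/side.png

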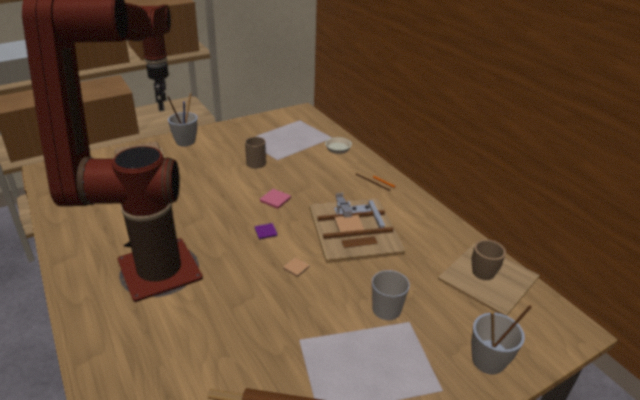

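The jig is at about (359,187) in top. Tile candidates in top: the buff tile in the jig at (358,189), a small buff one at (386,276), a purple one at (314,277) and a pink one at (261,237). The larger buff one is the tile in the jig. Next I fit the jig pose and work out a wrist view.

```bash
python3 - <<'E'
from h import *
L=np.array([[0,0],[-.115,-.02],[.09,0],[-.004,.0735],[-.004,.025]])
W=np.array([[.611,-.112],[.5024,-.095],[.6978,-.143],[.631,-.0417],[.6125,-.0863]])
w=slice(0,None)
l=L-L.mean(0);v=W-W.mean(0)
th=np.arctan2((l[:,0]*v[:,1]-l[:,1]*v[:,0]).sum(),(l*v).sum());print('yaw',th)
c,s=np.cos(th),np.sin(th);R=np.array([[c,-s],[s,c]]);print((W-W.mean(0)+0)@R+L.mean(0)); o=W.mean(0)-R@L.mean(0);print('o',o)
print('tool yaw',2*np.arctan2(*[read_state()['tcp_rot'][i] for i in (1,0)]))
c=calibration('wrist');t=-np.array(c['R']).T@c['t'];print('cam',t,np.array(c['R']).round(2),c['camera_matrix'])
t=np.array(read_state()['ee_pos'])
for x in((-.15,-.02),(-.1,-.02)):print(o+R@x)
a=cv2.imread('pics/top.png')[125:250,290:430];cv2.imwrite('pics/crop.png',cv2.resize(a,None,fx=5,fy=4.8,interpolation=2))
E
```

```text
yaw -0.3269171277867223
[[-0.00127673  0.00018786]
 [-0.10958405 -0.01858668]
 [ 0.09088094 -0.00129663]
 [-0.00491108  0.07318705]
 [-0.00810908  0.0250084 ]]
o [ 0.61214878 -0.1125879 ]
tool yaw 2.7918325192417663
cam [0.13938171 0.61506338 0.37313568] [[ 0.34  0.94  0.  ]
 [ 0.89 -0.33  0.31]
 [ 0.29 -0.11 -0.95]] [[344.27714124   0.         320.89287312]
 [  0.         344.27714124 195.14918273]
 [  0.           0.           1.        ]]
[ 0.46367076 -0.08335989]
[ 0.5110226  -0.09941614]
```

View pics/crop.png

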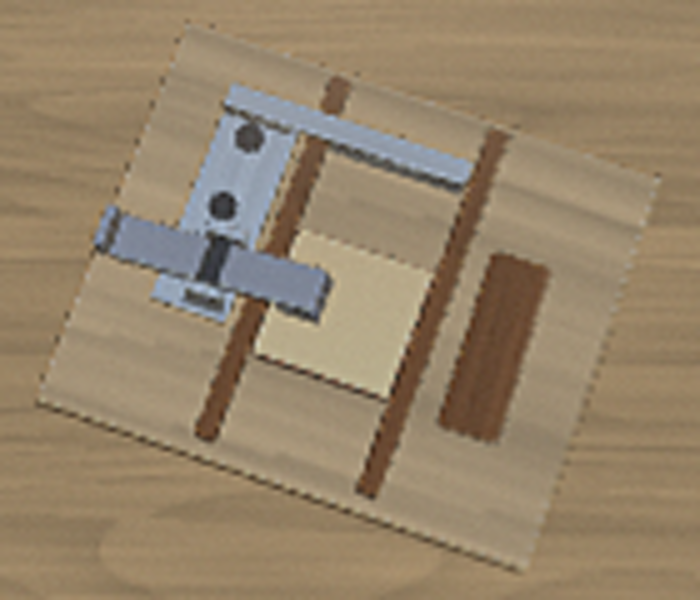

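The crop confirms the tile in the channel: near edge around crop (325,375), stop bar around (395,165). I'm moving the wrist to a viewing pose behind the open end.

```bash
J="python3 -m jog"; python3 -m jog '[[[-27,-31,0,0],[-54,-61,0,0],[-81,-92,0,0],[-108,-122,0,0],[-136,-153,0,0]]]' 1
python3 -m jog '[[[-27,-31,0,0],[-54,-61,0,0],[-81,-92,0,0],[-108,-122,0,0],[-136,-153,0,0]]]'
python3 -m jog '[[[-27,-31,0,0],[-54,-61,0,0],[-81,-92,0,0],[-108,-122,0,0],[-136,-153,0,0]]]'
python3 -m jog '[[[-25,-28,0,-0.01],[-51,-56,0,-0.023],[-76,-84,0,-0.023],[-76,-84,0,-0.023],[-76,-84,0,-0.023]]]'
python3 - <<'E'
from h import *
s=read_state();print(s['t'],s['ee_pos'],s['tcp_rot'],s['contact_force'],s['opening'])
a,d=grab_frame('wrist');cv2.imwrite('pics/w1.png',a[:,:,::-1]);np.save('w1_d.npy',d)
for th in ("tile_mid","jig","stop_mid","hinge_mid","press_mid","push_line"):
    for r in place_of(th,'wrist')[:2]: print(th,np.round(r['at'],4),round(r['confidence'],2),pix('wrist',r['at']))
for th in("tile_mid","rocker"):
    for r in recognise(th,'wrist')[:2]: print('rec',th,np.round(r['at'],4),round(r['confidence'],2),pix('wrist',r['at']))
for th in("tile_mid","rocker"):
    q=silhouettes(th,'wrist')
    if q: np.save(th+'_m.npy',q[0]['region'])
c=calibration('wrist');np.savez('w1_c.npz',**{k:np.array(v) for k,v in c.items()})
E
```

```text
t: 1.42
ee_pos: [0.2896, 0.3954, 0.2081]
tcp_rot: [0.174, 0.985, 0.0, 0.0]
contact_force: [0.4, 1.0, 0.4]
opening: 0.0257
grip_force: 0.0
t: 1.83
ee_pos: [0.365, 0.205, 0.2085]
tcp_rot: [0.174, 0.985, 0.0, 0.001]
contact_force: [1.2, 0.4, -0.1]
opening: 0.0001
grip_force: 0.0
t: 2.25
ee_pos: [0.4405, 0.0144, 0.2086]
tcp_rot: [0.174, 0.985, 0.0, 0.001]
contact_force: [0.8, 0.4, 0.3]
opening: 0.0002
grip_force: 0.0
t: 2.67
ee_pos: [0.4828, -0.0902, 0.2079]
tcp_rot: [0.164, 0.986, 0.0, -0.0]
contact_force: [0.4, 1.0, -0.1]
opening: 0.0004
grip_force: 0.0
2.6667 [ 0.48280529 -0.090219    0.20792066] [ 1.64467386e-01  9.86382478e-01  7.52445548e-05 -2.85236796e-04] [ 0.44064729  0.99584293 -0.0509182 ] 0.0004459999097786785
tile_mid [ 0.5989 -0.107   0.0262] 0.93 [337.1 264.9]
tile_mid [0.3575 0.0111 0.0047] 0.8 [376.2   5. ]
stop_mid [ 0.6936 -0.1443  0.0242] 0.9 [331.  337.4]
hinge_mid [ 0.627  -0.0362  0.0473] 0.77 [407.4 277.8]
press_mid [ 0.613  -0.0866  0.0673] 0.93 [361.1 290.6]
push_line [ 0.6119 -0.0867  0.071 ] 0.66 [361.2 291.7]
push_line [ 0.5029 -0.0913  0.0162] 0.64 [322.5 180.6]
rec tile_mid [ 0.5719 -0.0924  0.0357] 0.93 [342.1 243.9]
rec tile_mid [ 0.3582 -0.1854  0.0076] 0.89 [187.6  75.1]
rec rocker [ 0.6176 -0.0406  0.0578] 0.62 [404.  276.5]
```

View pics/w1.png

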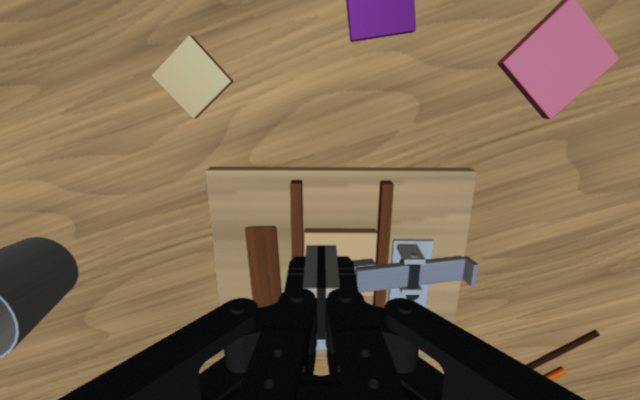

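The wrist picture shows the gripper aligned with the jig. Board near edge is at row ~169 (columns 208 to 475), fences at columns 297 and 386, tile near edge at row ~231, and the rocker bar from (358,272) to (475,270). Now I refine with depth.

```bash
python3 - <<'E'
from h import *
d=np.load('w1_d.npy');im=cv2.imread('pics/w1.png').astype(int)
vv,uu=np.mgrid[:400,:640];P=unproj('wrist',np.c_[uu.ravel(),vv.ravel()],d.ravel()).reshape(400,640,3)
o=np.array([.61215,-.11259])
def loc(p,th=-.327):
    R=np.array([[np.cos(th),-np.sin(th)],[np.sin(th),np.cos(th)]]);return np.c_[(p[...,:2]-o)@R,p[...,2]].round(4) if p.ndim>1 else np.r_[(p[:2]-o)@R,p[2]].round(4)
for nm,uv in dict(boardL=(230,172),boardR=(455,172),fL0=(297,184),fL1=(297,225),fR0=(386,184),fR1=(384,225),edgeL=(310,233),edgeR=(370,233),tile=(340,245)).items(): print(nm,loc(P[uv[1],uv[0]]))
# columns: z profile to find the edges
for u in (312,325,340,355,368):
    q=loc(P[200:262,u]); i=np.argmax(q[:,2]>.026); print('tile edge u',u,q[i-1],q[i])
for u in (225,260,340,430,460):
    q=loc(P[150:190,u]); i=np.argmax(q[:,2]>.010); print('board edge',u,q[i-1],q[i])
for v in (190,205,220):
    q=loc(P[v,280:400]);m=q[:,2]>.028;print('fences v',v,q[m][:,1][[0,-1]],q[m][q[m][:,1]<0][:,1].max(),q[m][q[m][:,1]>0][:,1].min())
for u in (365,380,430,450):
    q=loc(P[240:320,u]);m=q[:,2]>.048;print('bar u',u,q[m][0],q[m][-1])
q=loc(P[255:300,350:480].reshape(-1,3));m=(q[:,2]>.05)&(q[:,2]<.08);print('bar ylim',q[m].min(0),q[m].max(0))
E
```

```text
boardL [-0.1195 -0.1142  0.0164]
boardR [-0.12    0.1253  0.0174]
fL0 [-0.1107 -0.042   0.0318]
fL1 [-0.0661 -0.0427  0.0347]
fR0 [-0.1112  0.0496  0.0331]
fR1 [-0.0658  0.0501  0.0338]
edgeL [-0.2104 -0.0179  0.3732]
edgeR [-0.0552  0.036   0.031 ]
tile [-0.0417  0.0036  0.0328]
tile edge u 312 [-0.0556 -0.0271  0.0239] [-0.0555 -0.027   0.0265]
tile edge u 325 [-0.055  -0.0127  0.0226] [-0.0555 -0.0127  0.0265]
tile edge u 340 [-0.0551  0.0038  0.0256] [-0.0554  0.0036  0.0288]
tile edge u 355 [-0.0551  0.0205  0.0227] [-0.0556  0.0202  0.0265]
tile edge u 368 [-0.0552  0.0346  0.0255] [-0.0559  0.034   0.0298]
board edge 225 [-0.1011 -0.1206  0.0182] [-0.2104 -0.0179  0.3732]
board edge 260 [-0.1013 -0.0829  0.0187] [-0.2104 -0.0179  0.3732]
board edge 340 [-0.1012  0.0033  0.0183] [-0.2104 -0.0179  0.3732]
board edge 430 [-0.1206  0.102   0.0065] [-0.121  0.1    0.013]
board edge 460 [-0.121   0.1341  0.008 ] [-0.1211  0.1321  0.0131]
fences v 190 [-0.0493  0.0561] -0.0179 0.0448
fences v 205 [-0.0498  0.0562] -0.0179 0.0451
fences v 220 [-0.0502  0.0564] -0.0385 0.0448
bar u 365 [-0.0307  0.0295  0.0484] [-0.1425 -0.0043  0.286 ]
bar u 380 [-0.0311  0.0439  0.0573] [-0.1376  0.0015  0.2797]
bar u 430 [-0.0308  0.0976  0.0505] [-0.2104 -0.0179  0.3732]
bar u 450 [-0.2104 -0.0179  0.3732] [-0.0261  0.1199  0.0484]
bar ylim [-0.0417  0.0161  0.0501] [0.0023 0.1471 0.0716]
```

Corrected jig frame: tile near edge at x≈-59.5 mm, bar centre at -22, so h≈-12 mm and the home edge should be near -7. The TCP is at jig (-134,-23.6). I'll lower it to z≈23 mm at x≈-100.

```bash
python3 -m jog '[[[-10,1,37,0],[-20,1.5,74,0],[-34,1.5,110,0],[-34,1.5,140,0],[-34,1.5,165,0]]]'
python3 -m jog '[[[0,0,8,0],[0,0,14,0],[0,0,20,0],[0,0,20,0],[0,0,20,0]]]'
python3 -m jog '[[[-5,0,0,0],[-10,0,0,0],[-15,0,0,0],[-19,0,0,0],[-22,0,0,0]]]'
python3 - <<'E'
from h import *
F=[]
for _ in range(3):F.append(read_state()['contact_force']);a,d=grab_frame('wrist')
cv2.imwrite('pics/w2.png',a[:,:,::-1]);np.save('w2_d.npy',d);print(np.round(F,2))
E
```

```text
t: 3.63
ee_pos: [0.5146, -0.0977, 0.0405]
tcp_rot: [0.163, 0.987, 0.0, -0.001]
contact_force: [-0.4, 0.1, -0.9]
opening: 0.0005
grip_force: 0.0
t: 4.05
ee_pos: [0.5165, -0.0984, 0.0245]
tcp_rot: [0.163, 0.987, -0.0, 0.001]
contact_force: [-0.8, -0.3, 1.0]
opening: -0.0001
grip_force: 0.0
t: 4.47
ee_pos: [0.5372, -0.1055, 0.0235]
tcp_rot: [0.163, 0.987, -0.0, 0.0]
contact_force: [-0.8, 0.7, 0.5]
opening: 0.0004
grip_force: 0.0
[[-0.77  0.68  0.53]
 [ 0.29  0.09  0.51]
 [ 0.09  0.07 -0.63]]
```

View pics/w2.png

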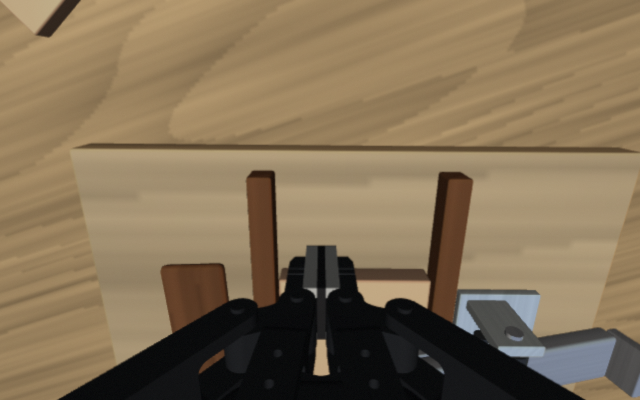

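Fingertip is inside the channel, about 7 mm short of the tile's near edge (row ~272), and the left fence is clear. Pushing slowly now, with a force check after every call that stops the chain.

```bash
cat > chk.py <<'E'
# prints push-direction force and jig position; exit 1 if over the limit
from station import read_state
import numpy as np,sys
s=read_state();f=np.array(s['contact_force']);e=np.array(s['ee_pos']);u=np.array([.947,-.3212]);v=np.array([.3212,.947])
d=e[:2]-[.61215,-.11259]
r=-f[:2]@u;print('%.2f push %.1f lat %.1f fz %.1f  x %.1f y %.1f z %.1f'%(s['t'],r,f[:2]@v,f[2],d@u*1e3-4,d@v*1e3-3.3,e[2]*1e3))
sys.exit(max(r,f[2] if len(sys.argv)>2 else 0)>float(sys.argv[1]))
E
q() { "$@" >/dev/null; }
q python3 -m jog '[[[-1.2,0,0,0],[-2.5,0,0,0],[-3.7,0,0,0],[-5,0,0,0],[-6.2,0,0,0]]]' && python3 chk.py 4.5 &&
q python3 -m jog '[[[-1.2,0,0,0],[-2.5,0,0,0],[-3.7,0,0,0],[-5,0,0,0],[-6.2,0,0,0]]]' && python3 chk.py 4.5 &&
q python3 -m jog '[[[-1.2,0,0,0],[-2.5,0,0,0],[-3.7,0,0,0],[-5,0,0,0],[-6.2,0,0,0]]]' && python3 chk.py 4.5 &&
q python3 -m jog '[[[-1.2,0,0,0],[-2.5,0,0,0],[-3.7,0,0,0],[-5,0,0,0],[-6.2,0,0,0]]]' && python3 chk.py 4.5 &&
q python3 -m jog '[[[-1.2,0,0,0],[-2.5,0,0,0],[-3.7,0,0,0],[-5,0,0,0],[-6.2,0,0,0]]]' && python3 chk.py 4.5
```

```text
5.03 push -0.0 lat 0.5 fz 0.3  x -72.0 y -20.6 z 23.1
5.45 push 0.0 lat -0.1 fz -0.3  x -65.8 y -20.6 z 23.1False
```

```bash
sed -i 's/sys.exit(\(.*\))$/sys.exit(int(\1))/' chk.py
q() { "$@" >/dev/null; }
q python3 -m jog '[[[-1.2,0,0,0],[-2.5,0,0,0],[-3.7,0,0,0],[-5,0,0,0],[-6.2,0,0,0]]]' && python3 chk.py 4.5 &&
q python3 -m jog '[[[-1.2,0,0,0],[-2.5,0,0,0],[-3.7,0,0,0],[-5,0,0,0],[-6.2,0,0,0]]]' && python3 chk.py 4.5 &&
q python3 -m jog '[[[-1.2,0,0,0],[-2.5,0,0,0],[-3.7,0,0,0],[-5,0,0,0],[-6.2,0,0,0]]]' && python3 chk.py 4.5
python3 - <<'E'
from h import *
a,d=grab_frame('wrist');cv2.imwrite('pics/w3.png',a[:,:,::-1]);np.save('w3_d.npy',d)
t,_=grab_frame('top');cv2.imwrite('pics/top3.png',t[:,:,::-1])
cv2.imwrite('pics/c3.png',cv2.resize(np.vstack([a[170:400,150:570,::-1]]),None,fx=1.5,fy=1.5))
E
```

```text
5.87 push 0.6 lat -0.5 fz 0.9  x -59.6 y -20.6 z 23.1
6.28 push -0.4 lat 0.2 fz -0.5  x -53.4 y -20.6 z 23.1
6.70 push 0.4 lat -0.3 fz -0.2  x -47.2 y -20.6 z 23.1
```

View pics/c3.png

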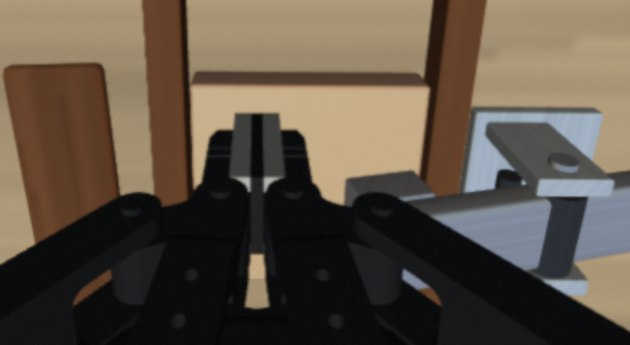

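```bash
python3 - <<'E'
from h import *
d=np.load('w3_d.npy');e=np.array(read_state()['ee_pos']);print(e,pix('wrist',e),read_state()['tcp_rot'])
def loc(p):
    th=-.327;R=np.array([[np.cos(th),-np.sin(th)],[np.sin(th),np.cos(th)]]);return np.round(np.c_[(p[:,:2]-[.61215,-.11259])@R*1e3-[4,3.3],p[:,2]*1e3],1)
for u in (300,320,370,420):
  vs=range(214,300,4);q=loc(unproj('wrist',[(u,v) for v in vs],[d[v,u] for v in vs]));print(u);print(*[f'{v}:{list(map(float,x))}' for v,x in zip(vs,q)])
E
```

```text
[ 0.56574069 -0.11513647  0.02312811] [319.4 241.8] [ 1.62694610e-01  9.86676471e-01 -1.60776265e-05  7.12836957e-05]
300
214:[-60.7, -30.9, 17.7] 218:[-59.4, -30.8, 20.1] 222:[-59.1, -30.5, 25.0] 226:[-58.8, -30.3, 29.3] 230:[-57.5, -30.2, 31.4] 234:[-55.2, -30.2, 31.1] 238:[-53.4, -30.2, 31.8] 242:[-51.0, -30.3, 31.4] 246:[-48.9, -30.3, 31.7] 250:[-46.5, -30.4, 31.3] 254:[-43.9, -30.5, 30.6] 258:[-54.4, -28.9, 54.2] 262:[-54.2, -28.8, 57.4] 266:[-53.8, -28.6, 60.0] 270:[-54.8, -28.3, 65.0] 274:[-53.6, -28.3, 66.0] 278:[-54.3, -28.0, 70.3] 282:[-53.8, -27.9, 72.3] 286:[-53.7, -27.8, 74.9] 290:[-58.8, -27.1, 85.2] 294:[-60.5, -26.8, 90.0] 298:[-60.0, -26.7, 91.6]
320
214:[-60.8, -20.3, 17.8] 218:[-59.2, -20.3, 19.7] 222:[-59.1, -20.3, 24.9] 226:[-59.2, -20.3, 30.2] 230:[-57.5, -20.3, 31.2] 234:[-55.6, -20.3, 32.0] 238:[-52.8, -20.3, 30.5] 242:[-51.0, -20.3, 31.5] 246:[-58.1, -20.2, 50.1] 250:[-57.8, -20.2, 53.4] 254:[-58.4, -20.2, 58.2] 258:[-58.6, -20.2, 61.9] 262:[-57.9, -20.2, 64.1] 266:[-58.7, -20.2, 68.7] 270:[-57.9, -20.2, 70.3] 274:[-58.5, -20.2, 74.3] 278:[-58.6, -20.2, 77.2]
[... 467 characters left out ...]
, 32.4] 274:[-32.2, 5.8, 30.5] 278:[-29.8, 5.9, 30.4] 282:[-28.3, 5.7, 31.9] 286:[-25.4, 6.0, 31.1] 290:[-22.9, 6.1, 31.0] 294:[-19.8, 6.4, 30.0] 298:[-19.1, 6.1, 32.5]
420
214:[-60.5, 32.9, 17.3] 218:[-58.5, 32.9, 17.8] 222:[-58.9, 31.1, 24.3] 226:[-58.8, 29.7, 29.4] 230:[-57.1, 29.6, 30.3] 234:[-55.5, 29.4, 31.6] 238:[-53.1, 29.8, 31.1] 242:[-51.2, 29.7, 31.9] 246:[-48.6, 30.2, 31.1] 250:[-46.7, 30.2, 31.6] 254:[-44.5, 30.3, 31.7] 258:[-41.5, 30.9, 30.5] 262:[-40.0, 30.7, 31.9] 266:[-37.3, 31.2, 31.1] 270:[-35.1, 31.3, 31.4] 274:[-32.6, 31.6, 31.2] 278:[-30.7, 31.5, 31.9] 282:[-28.2, 31.8, 31.7] 286:[-34.0, 27.8, 44.3] 290:[-33.7, 27.0, 47.2] 294:[-34.2, 25.9, 51.2] 298:[-34.3, 25.0, 54.5]
```

No contact so far, and the depth shows why: the fingertip's back face ends near z≈48 mm while the tile top is at 31, so the real tip is well above the reported TCP. I'll check the gripper outline in the depth before lowering by feel.

```bash
python3 - <<'E'
from h import *
d=np.load('w3_d.npy')
vv,uu=np.mgrid[:400,:640];p=unproj('wrist',np.c_[uu.ravel(),vv.ravel()],d.ravel())
e=np.array(read_state()['ee_pos']);th=-.327;R=np.array([[np.cos(th),-np.sin(th)],[np.sin(th),np.cos(th)]])
q=np.c_[(p[:,:2]-e[:2])@R,p[:,2]-e[2]]*1e3
dep=d.ravel();m=(dep>.02)&(dep<.16)&(vv.ravel()>235)&(abs(q[:,1])<30+0*dep)|((dep<.13)&(dep>.02))
for z in range(15,110,5):
    k=m&(q[:,2]>=z)&(q[:,2]<z+5)
    if k.sum()>5: print(z,k.sum(),'x',q[k,0].min().round(),q[k,0].max().round(),'y',q[k,1].min().round(),q[k,1].max().round())
s,ds=grab_frame('side');E=np.array(e)
for n,x in(('tcp',e),('tcp+25',e+[0,0,.025])):print(n,pix('side',x))
u,v=pix('side',e).astype(int);cv2.imwrite('pics/s4.png',cv2.resize(s[v-60:v+30,u-60:u+60,::-1],None,fx=6,fy=6,interpolation=2))
E
```

```text
25 145 x -12.0 19.0 y -12.0 30.0
30 334 x -12.0 18.0 y -13.0 30.0
35 392 x -12.0 -6.0 y -13.0 14.0
40 402 x -12.0 -6.0 y -13.0 14.0
45 459 x -12.0 -6.0 y -13.0 14.0
50 466 x -12.0 -6.0 y -13.0 14.0
55 540 x -12.0 12.0 y -13.0 14.0
60 608 x -14.0 11.0 y -20.0 20.0
65 1401 x -15.0 11.0 y -30.0 32.0
70 2348 x -15.0 12.0 y -35.0 37.0
75 5045 x -14.0 10.0 y -38.0 40.0
80 3356 x -14.0 10.0 y -43.0 44.0
85 3269 x -18.0 10.0 y -47.0 48.0
90 4685 x -19.0 4.0 y -51.0 53.0
95 5561 x -19.0 -0.0 y -55.0 57.0
100 6101 x -19.0 -6.0 y -58.0 60.0
105 2533 x -19.0 -12.0 y -58.0 60.0
tcp [341.2 229.4]
tcp+25 [341.6 223.2]
```

View pics/s4.png

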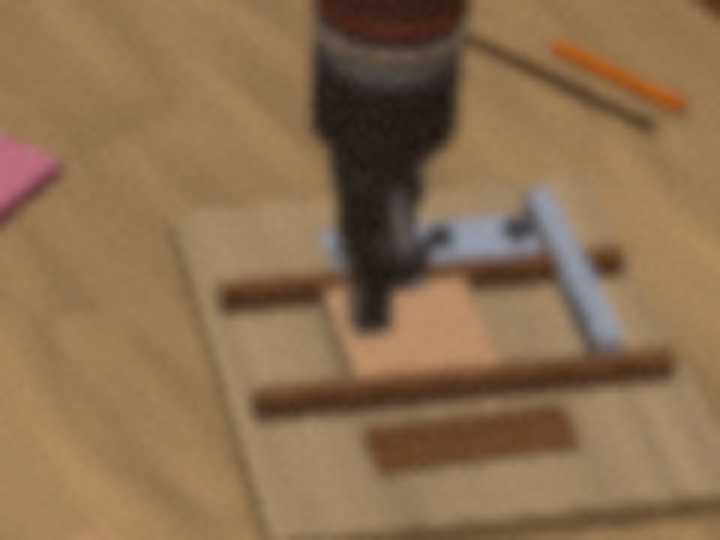

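The side crop shows the fingertip (crop 370,325) standing over the tile. That matches a true tip about 24 mm above the reported TCP. The knuckles would then pass close to the raised bar, so I'll back off, turn the hand 90° (narrow across y) and lower it onto the board by feel.

```bash
q() { "$@" >/dev/null; }
q python3 -m jog '[[[10,0,-5,-0.12],[20,0,-5,-0.24],[30,0,-5,-0.36],[40,0,-5,-0.48],[48,0,-5,-0.6]]]'
q python3 -m jog '[[[0,0,0,-0.12],[0,0,0,-0.24],[0,0,0,-0.36],[0,0,0,-0.48],[0,0,0,-0.6]]]'
q python3 -m jog '[[[0,0,0,-0.12],[0,0,0,-0.24],[0,0,0,-0.37],[0,0,5,-0.37],[0,0,5,-0.37]]]'
python3 chk.py 4 z && q python3 -m jog '[[[0,0,4,0],[0,0,8,0],[0,0,11,0],[0,0,11,0]]]' ; python3 chk.py 3 z &&
q python3 -m jog '[[[0,0,1,0],[0,0,2,0]]]' && python3 chk.py 3 z &&
q python3 -m jog '[[[0,0,1,0],[0,0,2,0]]]' && python3 chk.py 3 z &&
q python3 -m jog '[[[0,0,1,0],[0,0,2,0]]]' && python3 chk.py 3 z &&
q python3 -m jog '[[[0,0,1,0],[0,0,2,0]]]' && python3 chk.py 3 z; python3 -c "
from h import *
s=read_state();print(s['tcp_rot'],s['qpos'])"
```

```text
8.10 push -2.1 lat -4.4 fz 9.2  x -106.9 y 41.8 z 11.7
8.10 push -2.1 lat -4.4 fz 9.2  x -106.9 y 41.8 z 11.7
[-0.52609194  0.84643642 -0.06949315 -0.0440835 ] [-0.10778261  0.23893537  1.91906828 -0.19832288  0.97644097 -2.68007117]
```

The last joint hit its range limit, so the pose drifted and the tip is touching the fence. Lifting and turning back the other way.

```bash
python3 -m jog '[[[0,0,-8,0],[0,0,-20,0.1],[0,0,-40,0.2],[0,0,-60,0.3],[0,0,-70,0.4]]]'; python3 chk.py 99;python3 -c "
from h import *
s=read_state();print(s['tcp_rot'],s['qpos'])"
```

```text
t: 8.52
ee_pos: [0.5287, -0.025, 0.0815]
tcp_rot: [-0.343, 0.936, -0.075, -0.029]
contact_force: [0.6, 0.3, 0.6]
opening: -0.0001
grip_force: 0.0
8.52 push -0.5 lat 0.5 fz 0.6  x -111.2 y 52.9 z 81.5
[-0.34282049  0.93598585 -0.07457334 -0.02904178] [-0.08828743  0.1323706   1.88761205 -0.17804437  1.11693712 -2.28341425]
```

```bash
python3 -m jog '[[[0,0,0,0.12],[0,0,0,0.24],[0,0,0,0.36],[0,0,0,0.48],[0,0,0,0.48]]]' >/dev/null; python3 chk.py 99;python3 -c "
from h import *
from scipy.spatial.transform import Rotation as R
s=read_state();print(s['tcp_rot'],s['qpos'],s['ee_pos']);print(R.from_quat(s['tcp_rot']).as_matrix().round(3))"
```

```text
8.93 push -0.3 lat -0.0 fz -0.1  x -112.4 y 52.3 z 79.2
[-0.11085296  0.99061319 -0.07909447 -0.01188266] [-0.08878624  0.13487777  1.88978054 -0.17828939  1.11502923 -1.80397246] [ 0.52738249 -0.02512763  0.07920206]
[[-0.975 -0.222 -0.006]
 [-0.218  0.963 -0.159]
 [ 0.041 -0.154 -0.987]]
```

The commanded pose now carries a 9° lean to jig +y. That's acceptable: I'll turn the free way so the hand is narrow across y (q6 to about +0.3) and compute moves in the tilted tool axes.

```bash
cat > goto.py <<'E'
# tool-axis shift (mm) that brings the true tip (24 mm behind TCP along tool z) to a jig point (mm)
from station import read_state
from scipy.spatial.transform import Rotation as R
import numpy as np,sys
TIP=24e-3;th=-.327
J=np.array([[np.cos(th),-np.sin(th),0],[np.sin(th),np.cos(th),0],[0,0,1]]);o=np.array([.61215,-.11259,0])+J@[.004,.0033,0]
s=read_state();M=R.from_quat(s['tcp_rot']).as_matrix();tip=np.array(s['ee_pos'])-TIP*M[:,2]
print('tip jig',((J.T@(tip-o))*1e3).round(1),'t',round(s['t'],2),'q6',round(s['qpos'][5],2),'F jig',(J.T@np.array(s['contact_force'])).round(1))
if len(sys.argv)>3:
    T=o+J@(np.array(sys.argv[1:4],float)/1e3);print('shift',(M.T@(T-tip)*1e3).round(1))
if len(sys.argv)<=1: print('1mm jig x,y,z in tool:',(M.T@J).T.round(3).tolist())
E
q() { "$@" >/dev/null; }
q python3 -m jog '[[[0,0,-5,0.12],[0,0,-10,0.24],[0,0,-10,0.36],[0,0,-10,0.48],[0,0,-10,0.6]]]'
q python3 -m jog '[[[0,0,0,0.12],[0,0,0,0.24],[0,0,0,0.36],[0,0,0,0.48],[0,0,0,0.6]]]'
q python3 -m jog '[[[0,0,0,0.12],[0,0,0,0.24],[0,0,0,0.36],[0,0,0,0.48],[0,0,0,0.6]]]'
q python3 -m jog '[[[0,0,0,0.12],[0,0,0,0.24],[0,0,0,0.317],[0,0,0,0.317],[0,0,0,0.317]]]'
python3 goto.py; python3 goto.py -90 -22 60
```

```text
tip jig [-113.8   57.7  112.8] t 10.6 q6 0.3 F jig [-0.1 -0.6 -0.4]
1mm jig x,y,z in tool: [[-0.01, 0.999, 0.046], [0.988, 0.017, -0.153], [-0.154, 0.044, -0.987]]
tip jig [-113.8   57.7  112.8] t 10.6 q6 0.3 F jig [-0.1 -0.6 -0.4]
shift [-70.8  20.1  65.4]
```

```bash
q() { "$@" >/dev/null; }
q python3 -m jog '[[[-18,5,15,0],[-36,10,30,0],[-54,15,48,0],[-71,20,65,0],[-71,20,65,0]]]'
q python3 -m jog '[[[1,0,8,0],[3,-1,18,0],[4.6,-1.3,28,0],[4.6,-1.3,29.6,0],[4.6,-1.3,29.6,0]]]'; python3 goto.py
python3 chk.py 3 z && q python3 -m jog '[[[0.15,0,1,0],[0.3,-0.1,2,0]]]' && python3 chk.py 3 z &&
q python3 -m jog '[[[0.15,0,1,0],[0.3,-0.1,2,0]]]' && python3 chk.py 3 z &&
q python3 -m jog '[[[0.15,0,1,0],[0.3,-0.1,2,0]]]' && python3 chk.py 3 z &&
q python3 -m jog '[[[0.15,0,1,0],[0.3,-0.1,2,0]]]' && python3 chk.py 3 z &&
q python3 -m jog '[[[0.15,0,1,0],[0.3,-0.1,2,0]]]' && python3 chk.py 3 z &&
q python3 -m jog '[[[0.15,0,1,0],[0.3,-0.1,2,0]]]' && python3 chk.py 3 z &&
q python3 -m jog '[[[0.15,0,1,0],[0.3,-0.1,2,0]]]' && python3 chk.py 3 z
python3 goto.py -- ; python3 - <<'E'
from h import *
a,d=grab_frame('wrist');cv2.imwrite('pics/w5.png',a[:,:,::-1]);np.save('w5_d.npy',d)
E
```

```text
tip jig [-91.4 -21.3  29.3] t 11.43 q6 0.19 F jig [-0.2  0.8 -1. ]
1mm jig x,y,z in tool: [[-0.008, 0.999, 0.044], [0.988, 0.014, -0.153], [-0.154, 0.042, -0.987]]
11.43 push 0.2 lat 0.8 fz -1.0  x -90.4 y -25.0 z 5.6
11.60 push -1.0 lat -0.8 fz 0.7  x -88.7 y -25.2 z 5.3
11.77 push 0.2 lat 0.7 fz -0.5  x -88.8 y -25.6 z 3.2
11.93 push 0.3 lat 0.2 fz 0.2  x -89.0 y -25.7 z 0.9
12.10 push 0.3 lat -0.2 fz 0.5  x -89.2 y -25.7 z -1.3
12.27 push 0.1 lat 0.4 fz 0.3  x -89.2 y -25.7 z -3.4
12.43 push 7.6 lat 0.5 fz 20.0  x -89.0 y -25.7 z -4.1
tip jig [-90.1 -22.1  19.6] t 12.43 q6 0.19 F jig [-7.6  0.5 20. ]
```

View pics/w5.png

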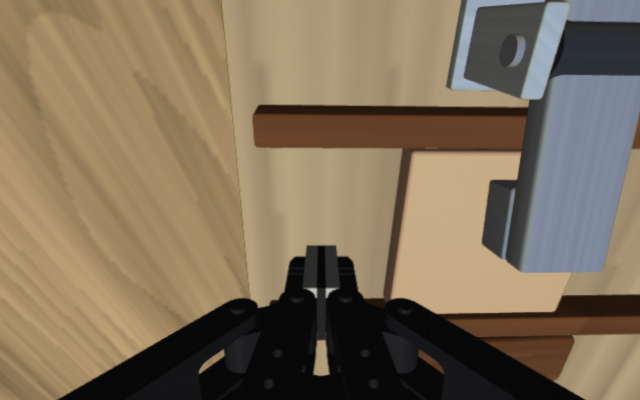

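Board felt at true tip z≈18, and the picture shows the tip clear of the tile (near edge at column ~395), with bar and nose to the right. Lift 4 mm and push.

```bash
q() { "$@" >/dev/null; }
q python3 -m jog '[[[-0.3,0.1,-2,0],[-0.6,0.2,-4,0],[-0.6,0.2,-4,0]]]' && python3 chk.py 4.5 &&
q python3 -m jog '[[[0,2.5,0.1,0],[0,5,0.2,0],[0,7.5,0.3,0],[0,10,0.4,0],[0,12,0.5,0]]]' && python3 chk.py 4.5 &&
q python3 -m jog '[[[0,1.2,0,0],[0,2.5,0.1,0],[0,3.7,0.2,0],[0,5,0.2,0],[0,6.2,0.3,0]]]' && python3 chk.py 4.5 &&
q python3 -m jog '[[[0,1.2,0,0],[0,2.5,0.1,0],[0,3.7,0.2,0],[0,5,0.2,0],[0,6.2,0.3,0]]]' && python3 chk.py 4.5 &&
q python3 -m jog '[[[0,1.2,0,0],[0,2.5,0.1,0],[0,3.7,0.2,0],[0,5,0.2,0],[0,6.2,0.3,0]]]' && python3 chk.py 4.5 &&
q python3 -m jog '[[[0,1.2,0,0],[0,2.5,0.1,0],[0,3.7,0.2,0],[0,5,0.2,0],[0,6.2,0.3,0]]]' && python3 chk.py 4.5
python3 goto.py
```

```text
12.73 push -0.4 lat 0.0 fz -0.9  x -88.8 y -25.7 z -0.9
13.15 push 0.0 lat 0.2 fz -0.4  x -76.9 y -25.7 z -1.3
13.57 push 0.3 lat -1.0 fz 0.1  x -70.9 y -25.6 z -1.2
13.98 push 1.9 lat -0.8 fz -0.1  x -64.9 y -25.6 z -1.3
14.40 push 0.8 lat -1.0 fz -1.4  x -58.4 y -25.5 z -1.2
14.82 push 0.8 lat -0.3 fz -0.1  x -52.2 y -25.5 z -1.3
tip jig [-53.3 -21.8  22.4] t 14.82 q6 0.18 F jig [-0.8 -0.3 -0.1]
1mm jig x,y,z in tool: [[-0.006, 0.999, 0.046], [0.988, 0.013, -0.153], [-0.154, 0.045, -0.987]]
```

```bash
q() { "$@" >/dev/null; }
q python3 -m jog '[[[0,1.2,0,0],[0,2.5,0.1,0],[0,3.7,0.2,0],[0,5,0.2,0],[0,6.2,0.3,0]]]' && python3 chk.py 4.5 &&
q python3 -m jog '[[[0,1.2,0,0],[0,2.5,0.1,0],[0,3.7,0.2,0],[0,5,0.2,0],[0,6.2,0.3,0]]]' && python3 chk.py 4.5 &&
q python3 -m jog '[[[0,1.2,0,0],[0,2.5,0.1,0],[0,3.7,0.2,0],[0,5,0.2,0],[0,6.2,0.3,0]]]' && python3 chk.py 4.5
python3 - <<'E'
from h import *
a,d=grab_frame('wrist');np.save('w6_d.npy',d)
vv,uu=np.mgrid[:400,:640];p=unproj('wrist',np.c_[uu.ravel(),vv.ravel()],d.ravel())
th=-.327;R=np.array([[np.cos(th),-np.sin(th)],[np.sin(th),np.cos(th)]])
q=np.c_[(p[:,:2]-[.61215,-.11259])@R*1e3-[4,3.3],p[:,2]*1e3]
def s(z0,z1,y0,y1,x0=-90,x1=100):
    k=(q[:,2]>z0)&(q[:,2]<z1)&(q[:,1]>y0)&(q[:,1]<y1)&(q[:,0]>x0)&(q[:,0]<x1);return q[k]
for y in (0,5,10): 
    t=s(29,34,y-2,y+2); print('tile y',y,len(t),np.percentile(t[:,0],[1,99]) if len(t) else '')
    t=s(36,43,y-2,y+2,20); print(' stop',len(t),np.percentile(t[:,0],[2,98]) if len(t)>5 else '')
t=s(60,76,14,40);print('bar x',np.percentile(t[:,0],[1,99]),'y',np.percentile(t[:,1],[0,1]),len(t))
cv2.imwrite('pics/w6.png',a[:,:,::-1])
E
```

```text
15.23 push 2.2 lat 0.1 fz 0.3  x -46.0 y -25.5 z -1.3
15.65 push 1.6 lat -0.1 fz -0.6  x -39.8 y -25.5 z -1.3
16.07 push 2.2 lat 0.1 fz 0.6  x -33.6 y -25.4 z -1.3
tile y 0 1057 [ 5.78038377 74.53392797]
 stop 337 [73.36685867 88.56468101]
tile y 5 1128 [ 5.30345654 74.74390295]
 stop 369 [73.59491441 88.07853061]
tile y 10 1190 [ 4.97583744 75.0032129 ]
 stop 368 [73.61739639 88.32062947]
bar x [-34.35873679  -9.16871068] y [14.00680955 14.4372942 ] 7848
```

View pics/w6.png

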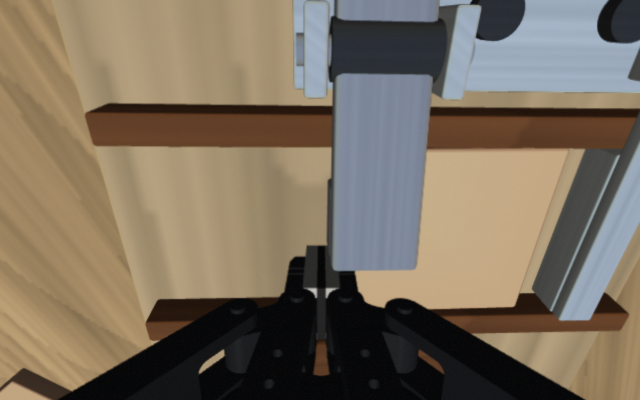

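The picture shows the tile's far edge (column ~565 at row 150) with a small gap left to the stop (column ~600). Bar centre is at x≈-21.8 and stop face at ≈73.5, consistent with h≈-12. Fine steps now.

```bash
q() { "$@" >/dev/null; }
q python3 -m jog '[[[0,1,0,0],[0,2,0.1,0]]]' && python3 chk.py 5 &&
q python3 -m jog '[[[0,1,0,0],[0,2,0.1,0]]]' && python3 chk.py 5 &&
q python3 -m jog '[[[0,1,0,0],[0,2,0.1,0]]]' && python3 chk.py 5 &&
q python3 -m jog '[[[0,0.7,0,0]]]' && python3 chk.py 5 &&
q python3 -m jog '[[[0,0.7,0,0]]]' && python3 chk.py 5 &&
q python3 -m jog '[[[0,0.7,0,0]]]' && python3 chk.py 5 &&
q python3 -m jog '[[[0,0.7,0,0]]]' && python3 chk.py 5 &&
q python3 -m jog '[[[0,0.7,0,0]]]' && python3 chk.py 5 &&
q python3 -m jog '[[[0,0.7,0,0]]]' && python3 chk.py 5 &&
q python3 -m jog '[[[0,0.7,0,0]]]' && python3 chk.py 5 &&
q python3 -m jog '[[[0,0.7,0,0]]]' && python3 chk.py 5 &&
q python3 -m jog '[[[0,0.7,0,0]]]' && python3 chk.py 5 &&
q python3 -m jog '[[[0,0.7,0,0]]]' && python3 chk.py 5 &&
q python3 -m jog '[[[0,0.7,0,0]]]' && python3 chk.py 5 &&
q python3 -m jog '[[[0,0.7,0,0]]]' && python3 chk.py 5; python3 goto.py
```

```text
16.28 push 1.7 lat -0.4 fz -0.0  x -31.7 y -25.4 z -1.3
16.45 push 2.1 lat -0.3 fz 1.1  x -29.6 y -25.4 z -1.3
16.62 push 1.8 lat -1.6 fz 0.0  x -27.6 y -25.4 z -1.3
16.70 push 1.8 lat -0.1 fz -0.3  x -26.9 y -25.4 z -1.3
16.78 push 1.6 lat -0.0 fz 0.5  x -26.3 y -25.4 z -1.3
16.87 push 1.5 lat -0.8 fz 0.1  x -25.5 y -25.3 z -1.2
16.95 push 0.5 lat 0.0 fz -0.1  x -24.8 y -25.3 z -1.2
17.03 push 1.4 lat -0.8 fz -0.5  x -24.2 y -25.3 z -1.2
17.12 push 1.2 lat 0.3 fz -0.7  x -23.5 y -25.3 z -1.2
17.20 push 0.3 lat 0.2 fz 0.3  x -22.7 y -25.3 z -1.1
17.28 push 0.7 lat 0.1 fz -0.6  x -22.1 y -25.3 z -1.1
17.37 push 0.7 lat -0.0 fz 0.3  x -21.4 y -25.3 z -1.1
17.45 push 1.1 lat -0.6 fz -0.1  x -20.7 y -25.3 z -1.0
17.53 push 0.7 lat -0.2 fz -0.0  x -20.0 y -25.3 z -1.0
17.62 push 1.0 lat -0.5 fz -0.5  x -19.3 y -25.3 z -1.0
tip jig [-20.4 -21.6  22.7] t 17.62 q6 0.17 F jig [-1.  -0.5 -0.5]
1mm jig x,y,z in tool: [[-0.006, 0.999, 0.046], [0.988, 0.013, -0.153], [-0.154, 0.045, -0.987]]
```

```bash
q() { "$@" >/dev/null; }
q python3 -m jog '[[[0,0.7,0,0]]]' && python3 chk.py 5 &&
q python3 -m jog '[[[0,0.7,0,0]]]' && python3 chk.py 5 &&
q python3 -m jog '[[[0,0.7,0,0]]]' && python3 chk.py 5 &&
q python3 -m jog '[[[0,0.7,0,0]]]' && python3 chk.py 5 &&
q python3 -m jog '[[[0,0.7,0,0]]]' && python3 chk.py 5 &&
q python3 -m jog '[[[0,0.7,0,0]]]' && python3 chk.py 5 &&
q python3 -m jog '[[[0,0.7,0,0]]]' && python3 chk.py 5 &&
q python3 -m jog '[[[0,0.7,0,0]]]' && python3 chk.py 5 &&
q python3 -m jog '[[[0,0.7,0,0]]]' && python3 chk.py 5 &&
q python3 -m jog '[[[0,0.7,0,0]]]' && python3 chk.py 5 &&
q python3 -m jog '[[[0,0.7,0,0]]]' && python3 chk.py 5 &&
q python3 -m jog '[[[0,0.7,0,0]]]' && python3 chk.py 5; python3 goto.py
```

```text
17.70 push 0.5 lat -0.3 fz -0.9  x -18.6 y -25.3 z -0.9
17.78 push 1.8 lat -0.4 fz -0.1  x -17.9 y -25.3 z -0.9
17.87 push 4.0 lat -0.2 fz -0.2  x -17.4 y -25.2 z -0.9
17.95 push 5.5 lat 0.0 fz 2.0  x -17.3 y -25.2 z -1.1
tip jig [-18.4 -21.5  22.6] t 17.95 q6 0.17 F jig [-5.5  0.   2. ]
1mm jig x,y,z in tool: [[-0.006, 0.999, 0.044], [0.988, 0.012, -0.153], [-0.154, 0.043, -0.987]]
```

Stop felt: the tip halted at the expected place with a 5.5 N rise. Backing off and going above the press place.

```bash
q() { "$@" >/dev/null; }
q python3 -m jog '[[[0,0,0,0]]]'; python3 chk.py 99
q python3 -m jog '[[[0,-4,-0.2,0],[0,-10,-0.4,0],[0,-18,-0.8,0],[0,-26,-1.2,0],[0,-26,-1.2,0]]]'
q python3 -m jog '[[[-4,1,-25,0],[-8,2,-50,0],[-11,3.2,-74,0],[-11,3.2,-74,0],[-11,3.2,-74,0]]]'
python3 goto.py -22 25 90
python3 - <<'E'
from h import *
a,d=grab_frame('wrist');np.save('w7_d.npy',d);cv2.imwrite('pics/w7.png',a[:,:,::-1])
E
```

```text
18.03 push 4.2 lat -0.1 fz 1.2  x -17.3 y -25.2 z -1.1
tip jig [-42.2 -21.  100. ] t 18.87 q6 0.15 F jig [ 0.1  0.2 -0.5]
shift [46.9 20.3  3.9]
```

View pics/w7.png

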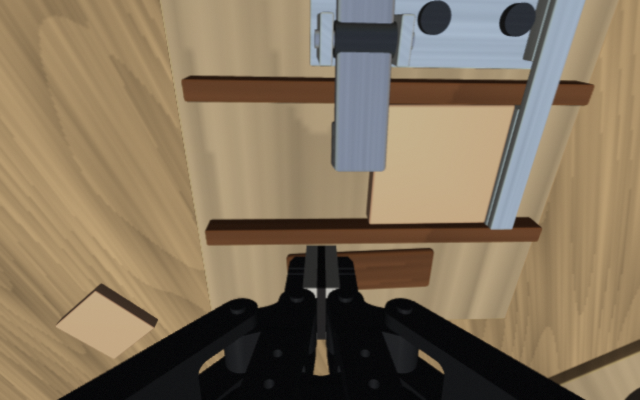

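The tile (columns 370 to 505) sits against the stop bar at column ~500, and the rib is untouched at (390,268). Moving over the press place and pressing gently.

```bash
q() { "$@" >/dev/null; }
q python3 -m jog '[[[16,7,1,0],[32,14,2,0],[47,20,4,0],[47,20,4,0],[47,20,4,0]]]'
q python3 -m jog '[[[0.7,-0.2,5,0],[1.5,-0.4,10,0],[2,-0.6,13.8,0],[2,-0.6,13.8,0]]]'; python3 goto.py -22 25 76
q python3 -m jog '[[[0.1,0,0.9,0]]]' && python3 chk.py 12 z &&
q python3 -m jog '[[[0.1,0,0.9,0]]]' && python3 chk.py 12 z &&
q python3 -m jog '[[[0.1,0,0.9,0]]]' && python3 chk.py 12 z &&
q python3 -m jog '[[[0.1,0,0.9,0]]]' && python3 chk.py 12 z &&
q python3 -m jog '[[[0.1,0,0.9,0]]]' && python3 chk.py 12 z &&
q python3 -m jog '[[[0.1,0,0.9,0]]]' && python3 chk.py 12 z &&
q python3 -m jog '[[[0.1,0,0.9,0]]]' && python3 chk.py 12 z &&
q python3 -m jog '[[[0.1,0,0.9,0]]]' && python3 chk.py 12 z; python3 goto.py -22 25 60
```

```text
tip jig [-25.1  24.   72. ] t 19.67 q6 0.23 F jig [ 0.2 -0.4 -0.4]
shift [ 0.4  3.3 -4. ]
19.75 push -0.6 lat -0.1 fz 0.4  x -23.1 y 20.5 z 48.5
19.83 push -0.5 lat 0.1 fz -0.0  x -22.6 y 20.7 z 48.1
19.92 push 0.7 lat 0.4 fz 0.7  x -22.5 y 20.8 z 47.3
20.00 push -1.0 lat 0.8 fz -0.0  x -22.4 y 20.9 z 46.4
20.08 push 1.1 lat 0.2 fz 4.9  x -22.4 y 20.9 z 45.5
20.17 push 2.8 lat -0.7 fz 7.9  x -22.3 y 20.8 z 45.2
20.25 push 3.3 lat -1.3 fz 8.2  x -22.2 y 20.6 z 44.6
20.33 push 4.1 lat -1.8 fz 7.4  x -22.3 y 20.4 z 43.8
tip jig [-23.4  24.1  67.5] t 20.33 q6 0.23 F jig [-4.1 -1.8  7.4]
shift [2.1 1.  7.3]
```

```bash
q() { "$@" >/dev/null; }
q python3 -m jog '[[[0.2,0,1.2,0]]]' && python3 chk.py 13 z &&
q python3 -m jog '[[[0.2,0,1.2,0]]]' && python3 chk.py 13 z &&
q python3 -m jog '[[[0.2,0,1.2,0]]]' && python3 chk.py 13 z &&
q python3 -m jog '[[[0.2,0,1.2,0]]]' && python3 chk.py 13 z &&
q python3 -m jog '[[[0.2,0,1.2,0]]]' && python3 chk.py 13 z &&
q python3 -m jog '[[[0.2,0,1.2,0]]]' && python3 chk.py 13 z &&
q python3 -m jog '[[[0.2,0,1.2,0]]]' && python3 chk.py 13 z &&
q python3 -m jog '[[[0.2,0,1.2,0]]]' && python3 chk.py 13 z &&
q python3 -m jog '[[[0.2,0,1.2,0]]]' && python3 chk.py 13 z &&
q python3 -m jog '[[[0.2,0,1.2,0]]]' && python3 chk.py 13 z &&
q python3 -m jog '[[[0.2,0,1.2,0]]]' && python3 chk.py 13 z; python3 goto.py -22 25 90
```

```text
20.42 push 3.1 lat -2.4 fz 7.6  x -22.2 y 20.2 z 42.6
20.50 push 3.0 lat -2.3 fz 8.1  x -22.1 y 20.1 z 41.4
20.58 push 2.3 lat -3.2 fz 7.7  x -21.9 y 20.1 z 40.2
20.67 push 1.5 lat -2.6 fz 4.9  x -21.7 y 20.1 z 39.0
20.75 push 1.6 lat -3.1 fz 3.3  x -21.6 y 20.2 z 37.6
20.83 push -0.6 lat -1.8 fz 1.8  x -21.6 y 20.5 z 36.0
20.92 push -0.8 lat 0.3 fz 0.1  x -21.9 y 20.9 z 34.2
21.00 push 0.4 lat -0.4 fz -0.3  x -22.2 y 21.1 z 32.5
21.08 push 0.4 lat -0.1 fz -0.9  x -22.3 y 21.1 z 31.1
21.17 push -0.3 lat 0.6 fz 0.2  x -22.2 y 21.1 z 29.9
21.25 push -0.2 lat 0.1 fz 0.0  x -22.1 y 21.0 z 28.8
tip jig [-23.2  24.7  52.5] t 21.25 q6 0.23 F jig [0.2 0.1 0. ]
shift [ -5.5   2.9 -37. ]
```

It snapped over. Now lifting clear and checking.

```bash
python3 -m jog '[[[-2,0.5,-12,0],[-5,1.5,-35,0],[-10,3,-65,0],[-14,4,-90,0],[-14,4,-90,0]]]' >/dev/null
python3 -m jog '[[[-25,-25,0,0],[-50,-50,0,0],[-70,-70,0,0],[-70,-70,0,0],[-70,-70,0,0]]]' >/dev/null
python3 goto.py; python3 - <<'E'
from h import *
a,d=grab_frame('wrist');cv2.imwrite('pics/w8.png',a[:,:,::-1])
vv,uu=np.mgrid[:400,:640];p=unproj('wrist',np.c_[uu.ravel(),vv.ravel()],d.ravel())
th=-.327;R=np.array([[np.cos(th),-np.sin(th)],[np.sin(th),np.cos(th)]])
q=np.c_[(p[:,:2]-[.61215,-.11259])@R*1e3-[4,3.3],p[:,2]*1e3]
k=(abs(q[:,0]+22)<8)&(abs(q[:,1]-25)<4);print('bar top at press',np.median(q[k,2]),k.sum())
for y in(-20,0):
    k=(abs(q[:,1]-y)<3)&(q[:,2]>28)&(q[:,2]<36)&(q[:,0]>-40)&(q[:,0]<60);print('tile near edge',y,np.percentile(q[k,0],1) if k.any() else '')
E
```

```text
tip jig [-93.  -46.2 152.5] t 22.08 q6 0.09 F jig [ 0.5 -0.2  0.5]
1mm jig x,y,z in tool: [[-0.004, 0.999, 0.047], [0.988, 0.011, -0.153], [-0.153, 0.046, -0.987]]
bar top at press 45.61521736162139 299
tile near edge -20 -5.8231330206424525
tile near edge 0 -5.114571128253323
```

View pics/w8.png

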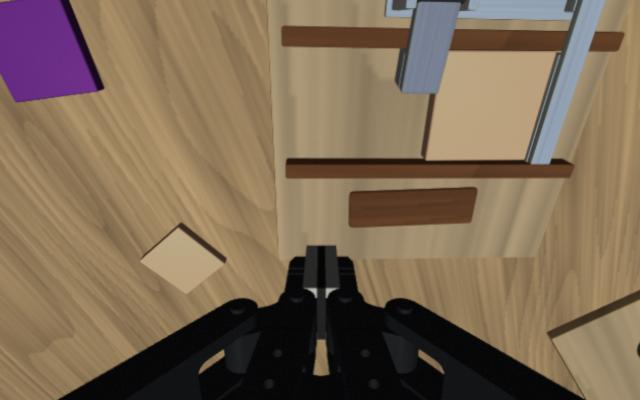

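The picture shows the bar down at (420,60) with its top at 45.6 mm (snapped over is 46), the tile home against the stop (columns 425 to 545) and the rib in place. The hand is clear, so I'm handing in.

```bash
python3 -c "
from station import *
print(sign_off())"
```

```text
the job is handed in; nothing more can be done
None
```

The tile is home against the stop and the catch has snapped over behind it; I handed the job in at about 22 s, though along the way a wrong turn ran the last joint into its range limit and the gripper touched a fence with about 9 N, and I pressed on the board with about 20 N while feeling for its height.

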